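Close the channel stack on the conservator's board

ROBOT

A 6-joint arm with a two-finger parallel gripper is mounted at the origin on the work surface. World frame = base frame: x ahead of the robot, y to its left, z up, the work surface at z = 0. Lengths are in m, angles in rad, forces in N, time in s.
With the tool pointing down it reaches from about 0.35 to 0.925 m from the base axis. Payload 6.4 kg.
Tool frame: the origin (TCP) lies at the very end of the fingers, on their centre line; the grasp point (between the pads) lies 19 mm behind it (manip.grip_point_offset is the z of the grasp point in the tool frame, in m); z points along the fingers, y is the line along which they close (so a half turn about z gives the same grasp; the last joint's range is limited). The gripper opens to 94 mm and grips with 3 to 60 N. Pads are 16 mm wide; open, the fingers measure 119 mm over their backs; the gripper's body (75 mm by 177 mm) begins 78 mm behind the grasp point.
Start: joints at [1.176, 0.245, 1.558, -0, 1.339, -0.174], TCP at [0.142, 0.634, 0.205] pointing down, gripper open.
Joint ranges: [-3.13, 3.13], [-1.02, 2.26], [0.13, 2.54], [-0.95, 4.09], [0.21, 2.88], [-2.74, 2.74]. Speed limits (rad/s): [2.57, 2.57, 3.14, 3.14, 3.14, 3.14].

INTERFACE

Orientations are given as a unit quaternion [x, y, z, w].
In Python, from rig import manip gives the robot as it stands.
- The arm moves only by the tool jog_arm, never from a script. Its argument "commands" is a list that holds one entry, the list of rows, each a list of 5 numbers: the shift along the world's x, y, z in cm, then the turn about the world's z in degrees, then the opening, from -1 (shut) to 1 (fully open). In form: [[[dx, dy, dz, yaw, grip], ...]]. A call has 1 to 20 rows; each row shifts and turns the commanded pose from where the row before left it; what a row does not reach is not made up. A row lasts 1/8 s, in which the tool goes at most 62.5 mm and 10.7 degrees, less where a joint would pass 70% of its speed; a pose out of reach is approached as far as the arm can. A call with a gripper value outside its range is refused whole. The fingers move at their own pace and stop on an object; "squeeze" is the grip in N (left out, the last holds). Time passes only in rows, so rows that do not move let the fingers close. It gives the time, the measured TCP pose, the force, the opening and the grip force at its end, in the units of the state.
- manip.state(): the state, without advancing time (a new reading comes with each control period).
- manip.capture(name): name is "side" or "top"; returns a dict with "frame" (384x512x3 uint8, red, green, blue), "mtx" (3x3 intrinsics, pixels), "R" (3x3) and "t" (3): a world point X has camera coordinates R X + t. Camera axes: x right, y down, z forward; pixel columns grow to the right and rows downward; lengths in m; the calibration is good to about 2 mm. A picture is of the moment at which its call begins. There is no depth.
- manip.finish_job(): hands the job in; it is judged then, once.
The state is a dict: "t": time; "joint_pos": joint angles; "dq": joint speeds; "tau": joint torques, N m; "tool_pos": TCP position; "ee_rot": TCP orientation; "wrist_force": force on the tool from outside, world axes, zero at the start; "moment": the same for the moment, N m; "gripper_width": finger opening in m; "finger_force": force on a finger pad.
Only numpy, scipy, OpenCV 4.12 (cv2) and the standard library are available. Lean on these libraries where they do the work, as an engineer would, in place of code of your own. Each camera call takes 0.05 s, during which the arm holds its last target. There are 200 camera calls.

TASK

Two aluminium channels lie side by side, open side up, on the white foam board. From the pieces of stock on the table take the third channel of the same width, which lies open side down, and set it, still open side down, centrally over the gap between the two so that their neighbouring flanges go inside it and one of its own flanges drops into each of them. It should sit fully down, parallel to them and with its ends about level with theirs; set it down rather than dropping it, and let go.

Things in the scene. Friction and masses are not known exactly. Their poses are not given: they have to be found in the camera images.
- cap_mid (a point): Channel to move: aluminium U-section lying open side down on the table, right of the board. 140 mm long, 60 wide, 40 high, walls 3 mm, about 150 g. Point: its centre, half-way up (20 mm above its underside); x along its length, y across (grasp across the 60 mm), z up. Near it lie a narrower channel (35 mm wide, 25 high) and a closed square tube (40 mm), same length and metal: not these.
- board: White foam board, 300 x 240 x 20 mm, fixed; origin at the centre of its underside, top 20 mm above the table, x along its length, z up. The pair lies on its near half. Seated, the third channel's centre is 3 mm above theirs (43 mm above the table); centred it has 19 mm play to each side, and 32 mm is free beside each outer face for a finger.
- left_mid (a point): Aluminium channel lying open side up on the board, the left one of the pair seen from the robot (+y side). 140 mm long, 60 wide, 40 high, walls 3 mm, about 150 g, loose. The point is its centre, half-way up (20 mm above the board); x along its length, y across it to the left, z up. The pair lie parallel, 10 mm apart (centres 70 mm apart across), ends level to about 12 mm.
- right_mid (a point): Aluminium channel lying open side up on the board, the right one of the pair seen from the robot (-y side). 140 mm long, 60 wide, 40 high, walls 3 mm, about 150 g, loose. The point is its centre, half-way up (20 mm above the board); x along its length, y across it to the left, z up. The pair lie parallel, 10 mm apart (centres 70 mm apart across), ends level to about 12 mm.
Not all that is in view belongs to the job. Leave any red or turquoise look-alike of the part that bears right_mid alone.

How it is judged:
By the outcome, as a careful person would: the job done as asked, in the order asked, and still so for the second after the job is handed in, with the robot touching nothing.
It also fails if it takes over 32 s, if anything falls off the work surface, if the arm or the gripper's body presses on something with over 40 N, if the wrist force passes 120 N, or if a joint passes its speed limit or range.

## Working session

There is one attempt and no reset: what is moved stays moved. The work goes in short steps, Python scripts to look and compute and a tool call to move; the robot and the scene stay as the last step left them, time stands still between calls to the robot, and variables do not carry over. Pictures are saved under pics/ and viewed, at most 10 in all, crops included, and the job is handed in when it is done.

Besides the shell and the picture viewer there is one more tool, called after ">>>" by a JSON object that holds its "op" and its "data", one argument or row to a line. jog_arm: Moves the arm, as the interface text tells. Its arguments: {"type":"object","properties":{"commands":{"type":"array","items":{"type":"array","items":{"type":"array","items":{"type":"number"}}}},"squeeze":{"type":"number"}},"required":["commands"]}

```bash
mkdir -p pics; python3 - <<'E'
from rig import manip
import cv2,json
s=manip.state();print(s['t'],s['tool_pos'],s['ee_rot'],s['gripper_width'],manip.grip_point_offset)
for n in('top','side'):
    c=manip.capture(n);cv2.imwrite(f'pics/{n}0.png',c['frame'][:,:,::-1])
    print(n,c['mtx'].tolist(),c['R'].round(4).tolist(),c['t'].round(4).tolist())
E
```

```text
0.0 [0.14212648 0.63366142 0.20435119] [ 1.10159962e-01  9.93913414e-01 -9.21617577e-04 -2.41879722e-04] 0.09388910022757953 -0.0188
top [[346.4379034565542, 0.0, 247.71287867284218], [0.0, 346.4379034565542, 186.70764682461098], [0.0, 0.0, 1.0]] [[-0.0206, -0.9997, -0.0159], [-0.9802, 0.0233, -0.1964], [0.1967, 0.0115, -0.9804]] [0.0448, 0.4253, 1.0509]
side [[351.51889543770693, 0.0, 250.58088013633585], [0.0, 351.51889543770693, 192.3875424745778], [0.0, 0.0, 1.0]] [[0.7066, -0.7076, -0.0057], [-0.4147, -0.4076, -0.8136], [0.5734, 0.5772, -0.5814]] [-0.2963, 0.2582, 0.8723]
```

View pics/top0.png

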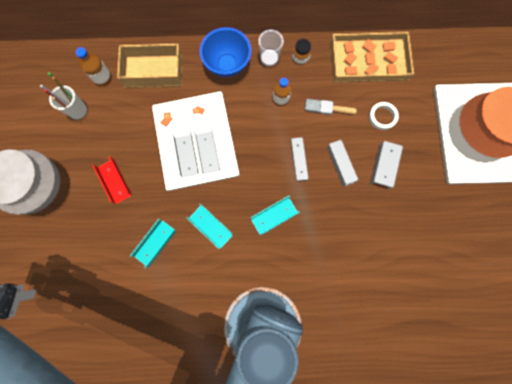

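View pics/side0.png

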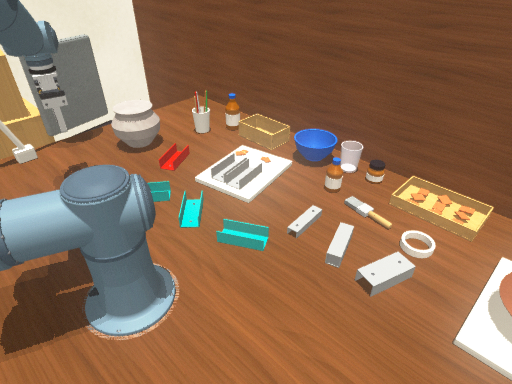

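The top view shows the board at about (196,140) with the pair on it at (186,155) and (206,151). Stock lies at (300,158), (343,162) and (388,164). The last is the widest, with two holes, so it is the likely cap. The red and turquoise pieces are look-alikes. I'll measure in enlarged crops.

```bash
python3 - <<'E'
import cv2,numpy as np
t=cv2.imread('pics/top0.png');s=cv2.imread('pics/side0.png')
a=cv2.resize(t[90:195,145:245],None,fx=5,fy=5,interpolation=cv2.INTER_CUBIC)[:,:400+100]
b=cv2.resize(t[130:195,285:410],None,fx=4,fy=4,interpolation=cv2.INTER_CUBIC)
c=np.zeros((525+0,800,3),np.uint8)
c[:525,:500]=a
b2=cv2.resize(t[135:195,365:415],None,fx=6,fy=6,interpolation=cv2.INTER_CUBIC);c[:b2.shape[0],500:800]=b2
cv2.imwrite('pics/crop1.png',c)
cv2.imwrite('pics/crop2.png',cv2.resize(s[140:205,190:300],None,fx=7,fy=7,interpolation=cv2.INTER_CUBIC))
E
```

```text
(no output)
```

View pics/crop1.png

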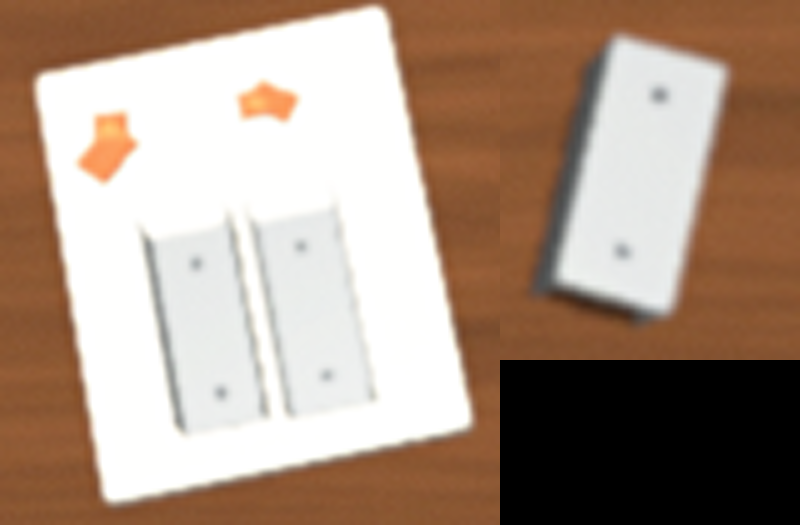

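View pics/crop2.png

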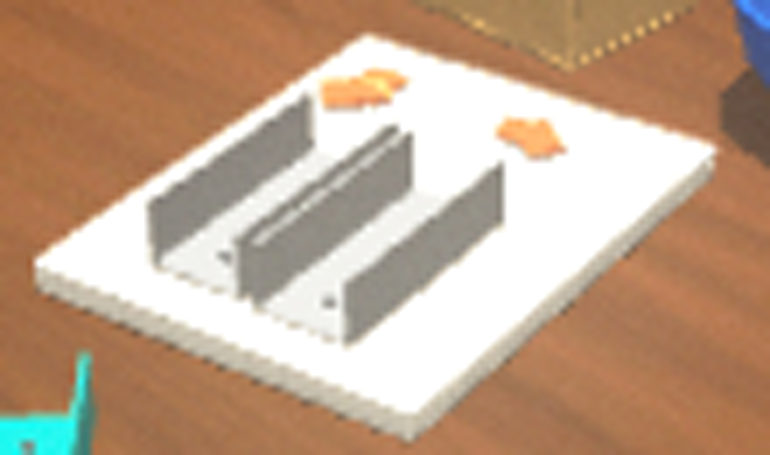

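The crops show two dark holes in each web. Left channel holes are near crop pixels (196,263) and (222,393), right channel (301,246) and (327,375), and the cap (659,94) and (622,251). The side view confirms that the pair lies open side up. The midpoint of each hole pair gives a centre and a yaw.

```bash
cat > h.py <<'E'
import cv2,numpy as np
from rig import manip
def ray(c,p,z):
    d=c['R'].T@np.linalg.solve(c['mtx'],[p[0],p[1],1.]);o=-c['R'].T@c['t'];return o+d*(z-o[2])/d[2]
def dark(g,p,r=3):
    x,y=int(round(p[0])),int(round(p[1]));w=g[y-r:y+r+1,x-r:x+r+1].astype(float)
    w=np.clip(np.median(w)-8-w,0,None);Y,X=np.mgrid[y-r:y+r+1,x-r:x+r+1];return np.array([(w*X).sum(),(w*Y).sum()])/w.sum()
def seg(c,a,b,z):
    g=cv2.cvtColor(c['frame'],cv2.COLOR_RGB2GRAY)
    P=[ray(c,dark(g,q),z) for q in(a,b)];v=P[0]-P[1]
    return (P[0]+P[1])/2,np.degrees(np.arctan2(v[1],v[0])),np.linalg.norm(v)
E
python3 - <<'E'
from h import *
c=manip.capture('top')
f=lambda x,y:(145+x/5-.4,90+y/5-.4)
k=lambda x,y:(365+(x-500)/6-.4,135+y/6-.4)
L=seg(c,f(196,263),f(222,393),.023);R=seg(c,f(301,246),f(327,375),.023);K=seg(c,k(659,94),k(622,251),.04)
print(L,R,K,sep='\n')
print('mid',(L[0]+R[0])/2,'across',np.degrees(np.arctan2(*(R[0]-L[0])[[0,1]])),np.linalg.norm(L[0]-R[0]))
g=cv2.cvtColor(c['frame'],cv2.COLOR_RGB2GRAY)
# cap top-face corners from crop clicks as cross-check
C=np.array([ray(c,k(*q),.04)[:2] for q in((617,36),(728,66),(671,317),(553,284))]);print(C.mean(0),np.linalg.norm(C-np.roll(C,1,0),axis=1))
# side view of board pair: outer extreme corners check
q=manip.state()['ee_rot'];from scipy.spatial.transform import Rotation as Ro;M=Ro.from_quat(q).as_matrix();print('tool y yaw',np.degrees(np.arctan2(M[1,1],M[0,1])))
E
```

```text
(array([0.54086069, 0.23506978, 0.023     ]), np.float64(11.239222007535114), np.float64(0.09047381801222555))
(array([0.55080665, 0.16588046, 0.023     ]), np.float64(11.01507760569755), np.float64(0.09009741312389302))
(array([ 0.49204707, -0.41322398,  0.04      ]), np.float64(-18.36881119963315), np.float64(0.08965289788050083))
mid [0.54583367 0.20047512 0.023     ] across 171.81976812372076 0.06990053432058384
[ 0.49093026 -0.4141155 ] [0.14326186 0.06033486 0.14323913 0.0627689 ]
tool y yaw 77.34791752056432
```

>>> {"op": "jog_arm", "data": {
  "commands": [
    [[3.1, -4.35, 0.4, 0, 0.9], [3.1, -4.35, 0.4, 0, 0.9], [3.1, -4.35, 0.4, 0, 0.9], [3.1, -4.35, 0.4, 0, 0.9], [3.1, -4.35, 0.4, 0, 0.9], [3.1, -4.35, 0.4, 0, 0.9], [3.1, -4.35, 0.4, 0, 0.9], [3.1, -4.35, 0.4, 0, 0.9], [3.1, -4.35, 0.4, 0, 0.9], [3.1, -4.35, 0.4, 0, 0.9]]
  ]
}}

```text
t: 1.4
tool_pos: [0.453, 0.1976, 0.2455]
ee_rot: [0.11, 0.994, 0.0, 0.0]
wrist_force: [0.1, 0.8, -1.1]
gripper_width: 0.089
finger_force: 0.0
```

>>> {"op": "jog_arm", "data": {
  "commands": [
    [[0.3, -5.1, 0, -0.5, 0.9], [0.3, -5.1, 0, -0.5, 0.9], [0.3, -5.1, 0, -0.5, 0.9], [0.3, -5.1, 0, -0.5, 0.9], [0.3, -5.1, 0, -0.5, 0.9], [0.3, -5.1, 0, -0.5, 0.9], [0.3, -5.1, 0, -0.5, 0.9], [0.3, -5.1, 0, -0.5, 0.9], [0.3, -5.1, 0, -0.5, 0.9], [0.3, -5.1, -3, -0.5, 0.9], [0.3, -5.1, -3, -0.5, 0.9], [0.3, -5.1, -3, -0.5, 0.9], [0, 0, 0, 0, 0.9], [0, 0, 0, 0, 0.9]]
  ]
}}

```text
t: 3.15
tool_pos: [0.4884, -0.4124, 0.1556]
ee_rot: [0.162, 0.987, 0.0, -0.0]
wrist_force: [0.2, 0.1, -1.0]
gripper_width: 0.0893
finger_force: 0.0
```

```bash
python3 - <<'E'
from h import *
from scipy.spatial.transform import Rotation as Ro
s=manip.state();M=Ro.from_quat(s['ee_rot']).as_matrix();print(s['t'],s['tool_pos'],'tool y yaw',np.degrees(np.arctan2(M[1,1],M[0,1])),s['gripper_width'],s['wrist_force'],s['joint_pos'])
E
```

```text
3.15 [ 0.48844114 -0.41235602  0.15561945] tool y yaw 71.35218441528194 0.0893166688222037 [ 0.17210515  0.14620396 -0.99990886] [-8.78336413e-01  2.66777130e-01  1.62600533e+00  3.04391233e-04
  1.24906359e+00 -2.12376326e+00]
```

>>> {"op": "jog_arm", "data": {
  "commands": [
    [[0.3, -0.1, -3, 0, 0.9], [0, 0, -3, 0, 0.9], [0, 0, -3, 0, 0.9], [0, 0, -2, 0, 0.9], [0, 0, -1.8, 0, 0.9], [0, 0, -1.5, 0, 0.9], [0, 0, 0, 0, 0.9], [0, 0, 0, 0, 0.2], [0, 0, 0, 0, 0.0], [0, 0, 0, 0, 0.0], [0, 0, 0, 0, 0.0], [0, 0, 0, 0, 0.0]]
  ],
  "squeeze": 25
}}

```text
t: 4.65
tool_pos: [0.4916, -0.414, 0.013]
ee_rot: [0.162, 0.987, -0.0, 0.0]
wrist_force: [0.0, -0.1, 3.2]
gripper_width: 0.0595
finger_force: 25.0
```

>>> {"op": "jog_arm", "data": {
  "commands": [
    [[0, 0, 1.5, 0, 0.0], [0, 0, 3, 0, 0.0], [0, 0, 4, 0, 0.0], [0, 0, 4, 0, 0.0], [0, 0, 2.5, 0, 0.0], [0.2, 2.5, 0, 1, 0.0], [0.4, 4.5, 0, 2, 0.0], [0.5, 5, 0, 2.5, 0.0], [0.5, 5, 0, 2.5, 0.0], [0.5, 5, 0, 2.5, 0.0], [0.5, 5, 0, 2.5, 0.0], [0.5, 5, 0, 2.5, 0.0], [0.5, 5, 0, 2.5, 0.0], [0.5, 5, 0, 2.5, 0.0], [0.5, 5, 0, 2.5, 0.0], [0.5, 5, 0, 2.5, 0.0], [0.4, 5, 0, 2.5, 0.0], [0.2, 4.5, 0, 2.2, 0.0], [0.2, 3.9, 0, 0, 0.0], [0, 1, 0, 0, 0.0]]
  ]
}}

```text
t: 7.15
tool_pos: [0.5499, 0.252, 0.1628]
ee_rot: [-0.102, 0.995, -0.0, 0.0]
wrist_force: [-0.1, -0.7, -1.5]
gripper_width: 0.0597
finger_force: 25.0
```

>>> {"op": "jog_arm", "data": {
  "commands": [
    [[0, 0, 0, 0, 0.0], [0, 0, 0, 0, 0.0]]
  ]
}}

```text
t: 7.4
tool_pos: [0.5504, 0.2491, 0.1625]
ee_rot: [-0.1, 0.995, -0.0, -0.0]
wrist_force: [0.2, -0.9, -2.1]
gripper_width: 0.0602
finger_force: 25.0
```

```bash
python3 - <<'E'
from h import *
from scipy.spatial.transform import Rotation as Ro
s=manip.state();M=Ro.from_quat(s['ee_rot']).as_matrix();print(s['t'],s['tool_pos'],'tool y yaw',np.degrees(np.arctan2(M[1,1],M[0,1])),s['gripper_width'],s['wrist_force'])
a=manip.capture('top')['frame'];b=manip.capture('side')['frame']
A=cv2.resize(a[60:210,110:260],None,fx=2.6,fy=2.6);B=cv2.resize(b[60:210,160:310],None,fx=2.6,fy=2.6)
cv2.imwrite('pics/c3.png',np.hstack([A,B])[:,:,::-1])
E
```

```text
7.4 [0.55040673 0.24907312 0.16252589] tool y yaw 101.47919256364793 0.0601811758201408 [ 0.21360207 -0.9207222  -2.07605356]
```

View pics/c3.png

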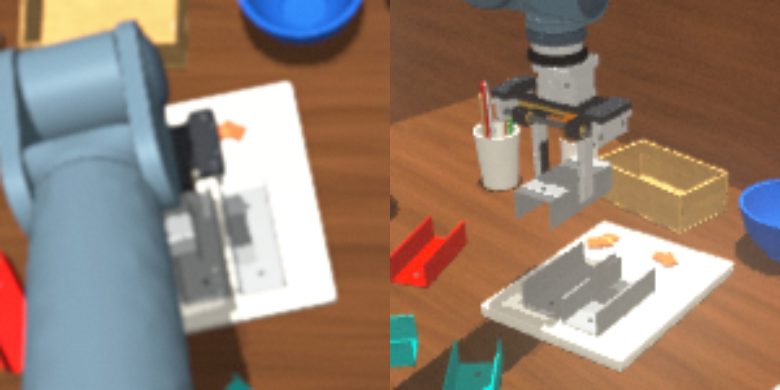

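The view shows the cap held level and the pair undisturbed, but I overshot about 5 cm in +y. I'll correct that and lower it to just above the flanges.

>>> {"op": "jog_arm", "data": {
  "commands": [
    [[-0.2, -2, 0, -0.4, 0.0], [-0.2, -2, 0, 0, 0.0], [0, -0.9, 0, 0, 0.0], [0, 0, -2, 0, 0.0], [0, 0, -2.5, 0, 0.0], [0, 0, -2, 0, 0.0], [0, 0, -1, 0, 0.0], [0, 0, 0, 0, 0.0], [0, 0, 0, 0, 0.0]]
  ]
}}

```text
t: 8.62
tool_pos: [0.5471, 0.2014, 0.0883]
ee_rot: [-0.097, 0.995, 0.0, 0.001]
wrist_force: [-1.4, 0.6, -1.7]
gripper_width: 0.0597
finger_force: 25.0
```

```bash
python3 - <<'E'
from h import *
from scipy.spatial.transform import Rotation as Ro
s=manip.state();M=Ro.from_quat(s['ee_rot']).as_matrix();print(s['t'],s['tool_pos'],'tool y yaw',np.degrees(np.arctan2(M[1,1],M[0,1])),s['gripper_width'],s['wrist_force'])
a=manip.capture('top')['frame'];b=manip.capture('side')['frame']
A=cv2.resize(a[85:205,140:250],None,fx=3.5,fy=3.5,interpolation=cv2.INTER_CUBIC);B=cv2.resize(b[90:210,190:300],None,fx=3.5,fy=3.5,interpolation=cv2.INTER_CUBIC)
cv2.imwrite('pics/c4.png',np.hstack([A,B])[:,:,::-1])
E
```

```text
8.625 [0.54710919 0.20144331 0.08832776] tool y yaw 101.15834888768718 0.05969769146645622 [-1.3820088   0.60091384 -1.69141247]
```

View pics/c4.png

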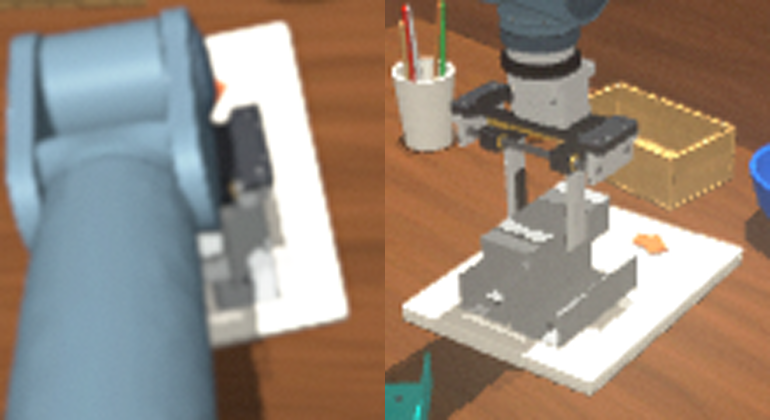

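The cap hovers centred over the gap, aligned with the pair. Now I'll lower it, slowing down at the end.

>>> {"op": "jog_arm", "data": {
  "commands": [
    [[-0.1, -0.1, -1, 0, 0.0], [0, 0, -1.5, 0, 0.0], [0, 0, -1, 0, 0.0], [0, 0, -0.8, 0, 0.0], [0, 0, -0.3, 0, 0.0], [0, 0, 0, 0, 0.0], [0, 0, 0, 0, 0.0]]
  ]
}}

```text
t: 9.6
tool_pos: [0.5458, 0.2003, 0.0419]
ee_rot: [-0.097, 0.995, 0.0, 0.0]
wrist_force: [0.3, 0.9, -0.9]
gripper_width: 0.0597
finger_force: 25.0
```

>>> {"op": "jog_arm", "data": {
  "commands": [
    [[0, 0, -0.2, 0, 0.0], [0, 0, -0.15, 0, 0.0], [0, 0, -0.1, 0, 0.0], [0, 0, 0, 0, 0.0], [0, 0, -0.1, 0, 0.0], [0, 0, 0, 0, 0.0], [0, 0, 0, 0, 0.0]]
  ]
}}

```text
t: 10.48
tool_pos: [0.5455, 0.2002, 0.036]
ee_rot: [-0.097, 0.995, -0.0, 0.0]
wrist_force: [-1.0, 0.6, -1.1]
gripper_width: 0.0595
finger_force: 25.0
```

>>> {"op": "jog_arm", "data": {
  "commands": [
    [[0, 0, -0.1, 0, 0.0], [0, 0, 0, 0, 0.0], [0, 0, 0, 0, 0.0]]
  ]
}}

```text
t: 10.85
tool_pos: [0.5455, 0.2003, 0.036]
ee_rot: [-0.097, 0.995, -0.0, -0.0]
wrist_force: [-4.5, -1.1, 5.9]
gripper_width: 0.0599
finger_force: 25.0
```

Contact at the expected height (TCP 0.036 m, about 6 N). I'll open partway so the fingers clear the outer flanges, then rise.

>>> {"op": "jog_arm", "data": {
  "commands": [
    [[0, 0, 0, 0, 0.4], [0, 0, 0, 0, 0.6], [0, 0, 0, 0, 0.65], [0, 0, 0, 0, 0.65], [0, 0, 1, 0, 0.65], [0, 0, 2, 0, 0.65], [0, 0, 3, 0, 0.65], [0, 0, 4, 0, 0.65], [0, 0, 4, 0, 0.65], [-1.5, -4, 2, 0, 0.65], [-2, -6, 0, 0, 0.65], [-2, -6, 0, 0, 0.65], [-2, -6, 0, 0, 0.65], [-2, -6, 0, 0, 0.65], [-1, -3, 0, 0, 0.65], [0, 0, 0, 0, 0.65], [0, 0, 0, 0, 0.65]]
  ]
}}

```text
t: 12.98
tool_pos: [0.4417, -0.1064, 0.1958]
ee_rot: [-0.097, 0.995, -0.0, 0.001]
wrist_force: [-0.3, 0.1, 1.0]
gripper_width: 0.0777
finger_force: 0.0
```

```bash
python3 - <<'E'
from h import *
s=manip.state();print(s['t'],s['tool_pos'],s['gripper_width'],s['wrist_force'])
a=manip.capture('top')['frame'];b=manip.capture('side')['frame']
A=cv2.resize(a[85:205,140:250],None,fx=3.5,fy=3.5,interpolation=cv2.INTER_CUBIC);B=cv2.resize(b[90:210,190:300],None,fx=3.5,fy=3.5,interpolation=cv2.INTER_CUBIC)
cv2.imwrite('pics/c5.png',np.hstack([A,B])[:,:,::-1])
E
```

```text
12.975 [ 0.44167609 -0.10644082  0.19582139] 0.07770439273860333 [-0.29198617  0.1418311   1.0114322 ]
```

View pics/c5.png

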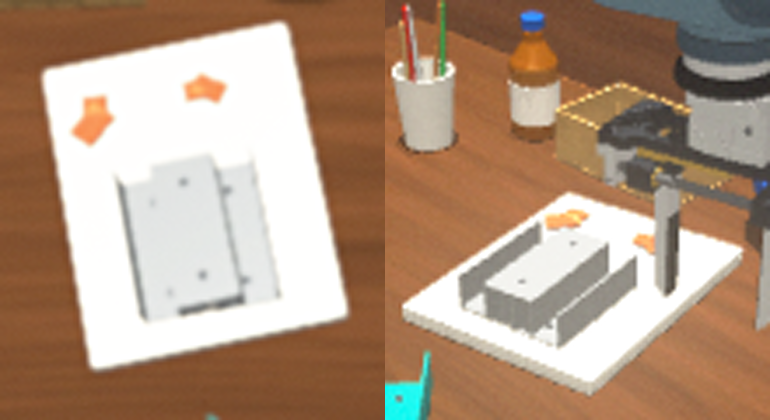

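The cap is seated centrally on the pair, with its holes at crop pixels (183,182) and (202,275). A numeric check before handing in:

```bash
python3 - <<'E'
from h import *
c=manip.capture('top');f=lambda x,y:(140+x/3.5-.4,85+y/3.5-.4)
print(seg(c,f(183,182),f(202,275),.063))
g=cv2.cvtColor(c['frame'],cv2.COLOR_RGB2GRAY)
for n,q in dict(Rfar=(227,190),Rnear=(246,280)).items(): print(n,ray(c,dark(g,f(*q),2),.023))
E
```

```text
(array([0.54564698, 0.2008815 , 0.063     ]), np.float64(11.677242045303021), np.float64(0.08994872242363441))
Rfar [0.59394312 0.17775604 0.023     ]
Rnear [0.50624739 0.16060432 0.023     ]
```

```bash
python3 -c "
from rig import manip
print(manip.finish_job())"
```

```text
the job is handed in; nothing more can be done
None
```

The third channel is set open side down over the gap, fully seated, within about 1 mm of centre and 1° of parallel to the pair; it was released and the job handed in at about 13 s.

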